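Sort the full tins from the empties by heft, then lock the turntable

TASK

The tins with hoop handles on the delivery pad look alike, but some are full of parts and some are empty: heft each one, stand the full ones upright on the floor of the turntable's platter and the empty ones upright on the floor of the returns tray. Only when every tin is sorted, slip the lock collar over the turntable's post until it sits on the column. Leave the buzzer, heat spreader and socket lying near the turntable where they are.

Things in the scene. Friction and masses are not known exactly. Their poses are not given: they have to be found in the camera images.
- tin_a: one of 4 to 6 look-alike closed tins (absent ones: None), 68 mm across, 48 mm tall, with a steel hoop handle. Only weight tells full (0.38-0.52 kg) from empty (0.07-0.11 kg). Origin: centre of underside, z up. The handle's level bar is 9 mm thick, 48 mm long along the tin's y (pinch it along x), its centre line 78 mm above the origin; 25 mm free between bar and lid.
- tin_b: one of 4 to 6 look-alike closed tins (absent ones: None), 68 mm across, 48 mm tall, with a steel hoop handle. Only weight tells full (0.38-0.52 kg) from empty (0.07-0.11 kg). Origin: centre of underside, z up. The handle's level bar is 9 mm thick, 48 mm long along the tin's y (pinch it along x), its centre line 78 mm above the origin; 25 mm free between bar and lid.
- tin_c: one of 4 to 6 look-alike closed tins (absent ones: None), 68 mm across, 48 mm tall, with a steel hoop handle. Only weight tells full (0.38-0.52 kg) from empty (0.07-0.11 kg). Origin: centre of underside, z up. The handle's level bar is 9 mm thick, 48 mm long along the tin's y (pinch it along x), its centre line 78 mm above the origin; 25 mm free between bar and lid.
- tin_d: one of 4 to 6 look-alike closed tins (absent ones: None), 68 mm across, 48 mm tall, with a steel hoop handle. Only weight tells full (0.38-0.52 kg) from empty (0.07-0.11 kg). Origin: centre of underside, z up. The handle's level bar is 9 mm thick, 48 mm long along the tin's y (pinch it along x), its centre line 78 mm above the origin; 25 mm free between bar and lid.
- tin_e: one of 4 to 6 look-alike closed tins (absent ones: None), 68 mm across, 48 mm tall, with a steel hoop handle. Only weight tells full (0.38-0.52 kg) from empty (0.07-0.11 kg). Origin: centre of underside, z up. The handle's level bar is 9 mm thick, 48 mm long along the tin's y (pinch it along x), its centre line 78 mm above the origin; 25 mm free between bar and lid.
- tin_f: one of 4 to 6 look-alike closed tins (absent ones: None), 68 mm across, 48 mm tall, with a steel hoop handle. Only weight tells full (0.38-0.52 kg) from empty (0.07-0.11 kg). Origin: centre of underside, z up. The handle's level bar is 9 mm thick, 48 mm long along the tin's y (pinch it along x), its centre line 78 mm above the origin; 25 mm free between bar and lid.
- turntable: grey lazy-susan, 270 mm across, its foot fixed; the platter turns stiffly about the vertical. Origin: on the axis at shelf height, z up. Platter floor 26 mm above the origin, a 5 mm thick lip round it up to 36 mm. In the middle a column 40 mm across, its flat top at 76 mm; from it rises a steel post 18 mm across to 121 mm.
- seat (a point): centre of the column's flat top, at the post's foot, 76 mm above the shelf: where the underside of the collar seats
- tray: open sheet-steel returns tray, 290 mm (x) by 200 mm (y), 22 mm high, walls and floor 5 mm thick, fixed. Origin: centre of its underside. It is on one side of the turntable, the delivery pad on the other.
- pad: thin blue delivery pad, 290 mm (x) by 200 mm (y), about 1 mm, flat on the shelf, where the tins stand at the start. Origin: its centre at shelf height.
- collar: plain steel lock collar (tube), 34 mm outside, bore 23 mm, 36 mm tall, the same both ways up, standing on end on the shelf between robot and turntable. Origin: centre of its underside, z along its axis.
- collar_mid (a point): the collar's centre, on its axis 18 mm from either end
- buzzer: bystander: black buzzer, 32 mm across, 14 mm high; origin under its centre
- spreader: bystander: finned copper heat spreader, 50 by 50 mm, 14 mm high; origin under its centre
- socket: bystander: purple DIP socket, 50 by 20 mm, 10 mm high; origin under its centre
Not all that is in view belongs to the job. What is shaped like the tin_b but turquoise is not meant. Several things look just like the collar: the one meant starts farthest to the robot's left.

How it is judged:
By the outcome, as a careful person would: the job done as asked, in the order asked, and still so for the second after the job is handed in, with the robot touching nothing.
Of tin_a, tin_b, tin_c, tin_d, tin_e, tin_f only 4 to 6 are there at a start; the rules pass over those that are not, and their reading is None.
At some moment in a run one of tin_a, tin_b, tin_c, tin_d, tin_e, tin_f may be knocked a few centimetres aside while the robot is not near it.
It also fails if it takes over 210 s, if anything falls off the work surface, if the arm or the gripper's body presses on something with over 40 N, if the wrist force passes 120 N, or if a joint passes its speed limit or range.

ROBOT

A 6-joint arm with a two-finger parallel gripper is mounted at the origin on the work surface. World frame = base frame: x ahead of the robot, y to its left, z up, the work surface at z = 0. Lengths are in m, angles in rad, forces in N, time in s.
With the tool pointing down it reaches from about 0.3 to 0.875 m from the base axis. Payload 6.4 kg.
Tool frame: the origin (TCP) lies on the centre line of the jaws, within the pads' length; the fingertips stand 22 mm ahead of it and the grasp point (between the pads) lies 3 mm ahead of it; z points along the fingers, y is the line along which they close (so a half turn about z gives the same grasp; the last joint's range is limited). The gripper opens to 88 mm and grips with 3 to 60 N. Pads are 18 mm wide; open, the fingers measure 123 mm over their backs; the gripper's body (75 mm by 187 mm) begins 45 mm behind the grasp point.
Start: joints at [1.098, 0.181, 1.607, -0, 1.354, -0.206], TCP at [0.152, 0.555, 0.261] pointing down, gripper open.
Joint ranges: [-2.99, 2.99], [-0.89, 2.07], [0.3, 2.58], [-1.14, 4.28], [0, 2.63], [-3.12, 3.12]. Speed limits (rad/s): [2.57, 2.57, 3.01, 3.14, 3.14, 3.14].

INTERFACE

Orientations are given as a unit quaternion [w, x, y, z].
In Python, from bench import * gives the robot as it stands. The module is installed in compiled form; this text tells all that it offers.
- The arm moves only by the tool move_arm, never from a script. Its argument "targets" is a list of rows, each a list of 5 numbers: the shift along the tool's x, y, z in m, then the turn about the tool's z in degrees, then the finger opening in m, from 0 to 0.0881. In form: [[dx, dy, dz, yaw, jaw], ...]. A call has 1 to 10 rows; each row shifts and turns the commanded pose from where the row before left it, along the tool's axes as they then stand; what a row does not reach is not made up. A row lasts 1/12 s, in which the tool goes at most 41.7 mm and 7.16 degrees, less where a joint would pass 70% of its speed; a pose out of reach is approached as far as the arm can. A call with a gripper value outside its range is refused whole. The fingers move at their own pace and stop on an object; "force" is the grip in N (left out, the last holds). Time passes only in rows, so rows that do not move let the fingers close. It gives the time, the measured TCP pose, the force, the opening and the grip force at its end, in the units of the state.
- sense(): the state, without advancing time (a new reading comes with each control period).
- grab_frame(name): name is "scene" or "top"; returns a dict with "img" (420x560x3 uint8, red, green, blue), "K" (3x3 intrinsics, pixels), "k1" (the pictures are not rectified: a ray, as slopes to the right and down, at radius r is drawn at 1 + k1 r^2 times it, then the intrinsics apply), "extrinsics" (4x4, takes a point from camera to world coordinates). Camera axes: x right, y up, looking along -z (the intrinsics and any distortion apply to the point x, -y, -z); pixel columns grow to the right and rows downward; lengths in m; the calibration is good to about 2 mm. A picture is of the moment at which its call begins. There is no depth.
- finish_job(): hands the job in; it is judged then, once.
Trained networks look in the newest picture that a camera, given by its name, has taken for a name from the list of things; names that differ only in an ending like _2 or _b are one class to them, and where a whole thing is asked for, a point or a joint stands for the part that bears it (a point fixed in the world has none). Each returns a list of dicts, best first, with "conf" (0 to 1); they miss things now and then, are a little off and sometimes report something else, mostly with a low value. They report only what shows in the picture. A call takes as long as a camera call. They do not tell look-alikes from the thing itself.
- search_frame(target, camera): "uv" ([column, row] in pixels, amid what is visible of it).
- tip_of(target, camera): "uv" ([column, row] in pixels: a listed point, or the origin of a listed thing).
The state is a dict: "time_s": time; "joints": joint angles; "joint_velocities": joint speeds; "joint_torque": joint torques, N m; "tool_pos": TCP position; "orientation": TCP orientation; "contact_force": force on the tool from outside, world axes, zero at the start; "moment": the same for the moment, N m; "width": finger opening in m; "gripper_force": force on a finger pad.
Only numpy, scipy, OpenCV 4.12 (cv2) and the standard library are available. Lean on these libraries where they do the work, as an engineer would, in place of code of your own. Each camera call takes 0.05 s, during which the arm holds its last target. There are 200 camera calls.

## Working session

There is one attempt and no reset: what is moved stays moved. The work goes in short steps, Python scripts to look and compute and a tool call to move; the robot and the scene stay as the last step left them, time stands still between calls to the robot, and variables do not carry over. Pictures are saved under pics/ and viewed, at most 14 in all, crops included, and the job is handed in when it is done.

Besides the shell and the picture viewer there is one more tool, called after ">>>" by a JSON object that holds its "method" and its "body". move_arm: Moves the arm, as the interface text tells. Its arguments: {"type":"object","properties":{"targets":{"type":"array","items":{"type":"array","items":{"type":"number"}}},"force":{"type":"number"}},"required":["targets"]}

```bash
mkdir -p pics; cat > h.py <<'E'
from bench import *
import numpy as np, cv2
def save(f,n): cv2.imwrite('pics/'+n+'.png',f['img'][:,:,::-1])
def ray(f,uv):
    K=np.array(f['K']);E=np.array(f['extrinsics']);k=f['k1']
    d=np.array([(uv[0]-K[0,2])/K[0,0],(uv[1]-K[1,2])/K[1,1]])
    s=d.copy()
    for _ in range(20): s=d/(1+k*(s@s))
    return E[:3,3],E[:3,:3]@np.array([s[0],-s[1],-1])
def at(f,uv,z):
    o,d=ray(f,uv); return (o+d*(z-o[2])/d[2])[:2]
def proj(f,p):
    K=np.array(f['K']);E=np.array(f['extrinsics']);k=f['k1']
    c=E[:3,:3].T@(np.array(p)-E[:3,3]); s=np.array([c[0],-c[1]])/-c[2]
    s=s*(1+k*(s@s)); return np.array([K[0,0]*s[0]+K[0,2],K[1,1]*s[1]+K[1,2]])
E
cat > a.py <<'E'
from h import *
f={c:grab_frame(c) for c in('top','scene')}
for c in f:
    save(f[c],c+'0'); print(c,np.round(f[c]['extrinsics'],3).tolist(),f[c]['K'],f[c]['k1'])
    for n,z in(('tin_a',0),('turntable',0),('tray',0),('pad',0),('collar',0),('buzzer',0),('spreader',0),('socket',0)):
        for r in tip_of(n,c): print(c,n,np.round(r['uv']),round(r['conf'],2),np.round(at(f[c],r['uv'],z),3))
s=sense();print(s)
E
python3 a.py
```

```text
top [[0.028, 0.991, -0.132, 0.443], [-0.999, 0.031, 0.018, 0.001], [0.022, 0.131, 0.991, 1.234], [0.0, 0.0, 0.0, 1.0]] [[407.60786268   0.         279.14489197]
 [  0.         407.60786268 204.81602759]
 [  0.           0.           1.        ]] -0.09934914091419653
top tin_a [371. 278.] 0.86 [ 0.393 -0.305]
top tin_a [400. 281.] 0.86 [ 0.385 -0.395]
top tin_a [369. 217.] 0.83 [ 0.578 -0.298]
top tin_a [381. 172.] 0.82 [ 0.718 -0.336]
top tin_a [367. 248.] 0.8 [ 0.481 -0.294]
top turntable [274. 204.] 0.72 [ 0.607 -0.008]
top turntable [259. 141.] 0.35 [0.806 0.046]
top tray [160. 244.] 0.68 [0.476 0.336]
top pad [383. 250.] 0.62 [ 0.477 -0.344]
top collar [283. 278.] 0.61 [ 0.387 -0.04 ]
top collar [255. 265.] 0.49 [0.422 0.044]
top buzzer [401. 280.] 0.7 [ 0.386 -0.398]
top buzzer [334. 167.] 0.45 [ 0.73  -0.188]
top spreader [264. 144.] 0.68 [0.798 0.031]
top spreader [253. 262.] 0.48 [0.432 0.052]
top socket [212. 168.] 0.4 [0.715 0.187]
scene [[0.858, -0.397, 0.325, 0.884], [0.513, 0.685, -0.518, -0.455], [-0.017, 0.611, 0.791, 0.782], [0.0, 0.0, 0.0, 1.0]] [[388.99974611   0.  
[... 898 characters left out ...]
0.9, 'joints': array([ 1.09770748e+00,  1.80753624e-01,  1.60698129e+00, -5.38260715e-06,
        1.35377053e+00, -2.06298826e-01]), 'joint_velocities': array([ 0.00026818,  0.00219108, -0.00063236,  0.00035454, -0.00262298,
        0.00100652]), 'joint_torque': array([ 1.14577765e-04, -4.33816445e+01, -3.42186141e+01,  7.04070227e-02,
        3.07691284e-02, -2.73175539e-05]), 'tool_pos': array([0.15159048, 0.55469259, 0.26074962]), 'orientation': array([1.70070282e-05, 1.32999177e-01, 9.91116147e-01, 4.02372657e-05]), 'contact_force': array([ 0.30210084,  0.61601577, -0.52006936]), 'moment': array([-0.0560183 ,  0.00066975, -0.03959302]), 'gripper_force': 0.0, 'width': 0.08797204824527119}
```

```bash
python3 -c "
import cv2
a=cv2.imread('pics/top0.png');b=cv2.imread('pics/scene0.png')
cv2.imwrite('pics/top0b.png',cv2.resize(a[120:320,120:440],(800,500),interpolation=cv2.INTER_CUBIC))
cv2.imwrite('pics/scene0b.png',cv2.resize(b[100:415,20:440],(800,600),interpolation=cv2.INTER_CUBIC))"
```

```text
(no output)
```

View pics/top0b.png

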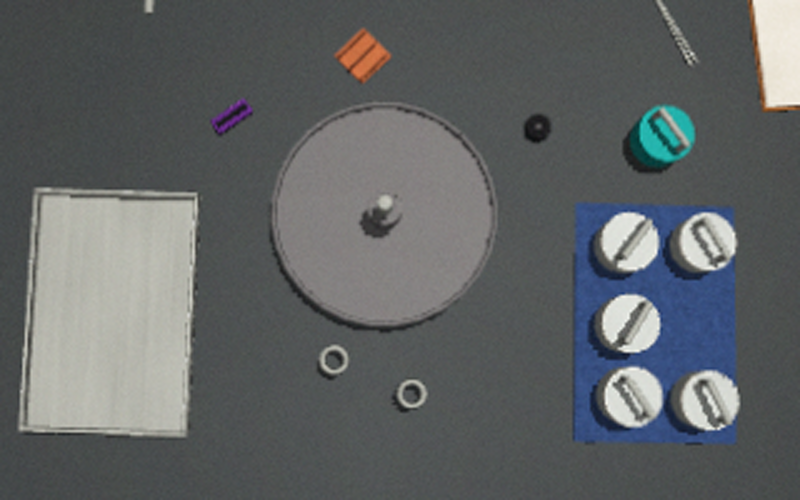

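View pics/scene0b.png

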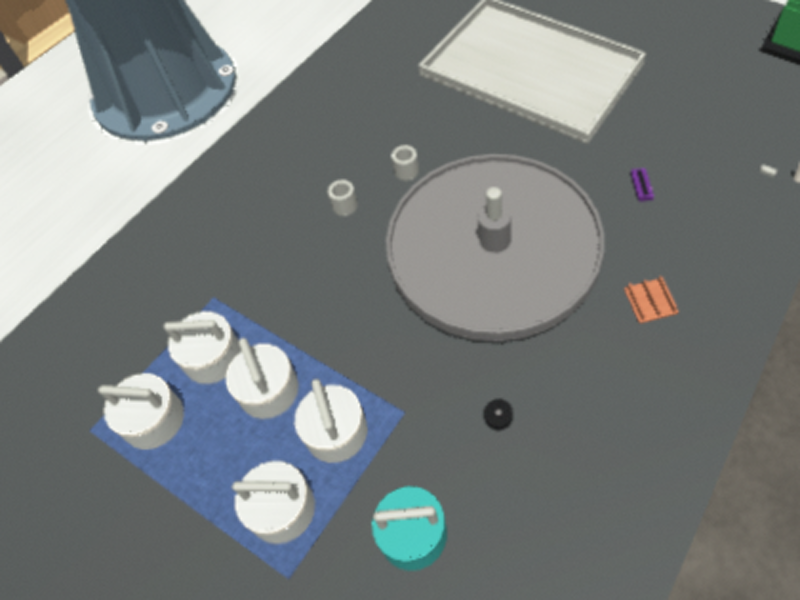

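The top view shows five white tins on the pad at right, a turquoise decoy beyond it, the turntable in the middle and the tray at left. Of the two collars, the left one is the one meant, at about (255,265) in the full top picture. Next I'll zoom in on the bars.

```bash
python3 -c "
import cv2
a=cv2.imread('pics/top0.png');b=cv2.imread('pics/scene0.png')
cv2.imwrite('pics/top0c.png',cv2.resize(a[195:305,345:425],(560,770)[::1],interpolation=cv2.INTER_CUBIC)[0:590+180][:600] if 0 else cv2.resize(a[200:300,345:425],(480,600),interpolation=cv2.INTER_CUBIC))
cv2.imwrite('pics/scene0c.png',cv2.resize(b[255:395,60:230],(729,600),interpolation=cv2.INTER_CUBIC))"
```

```text
(no output)
```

View pics/top0c.png

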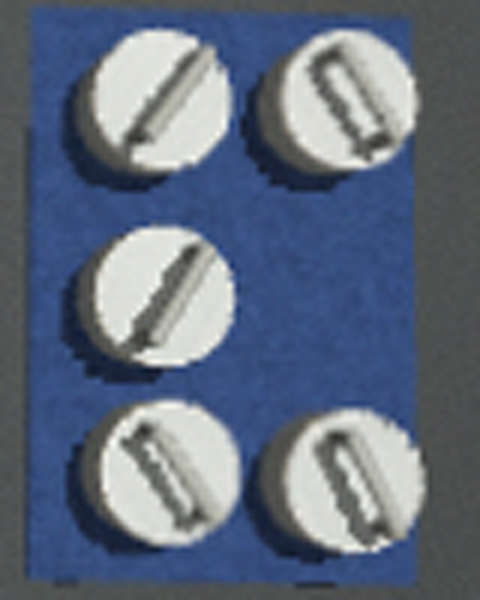

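View pics/scene0c.png

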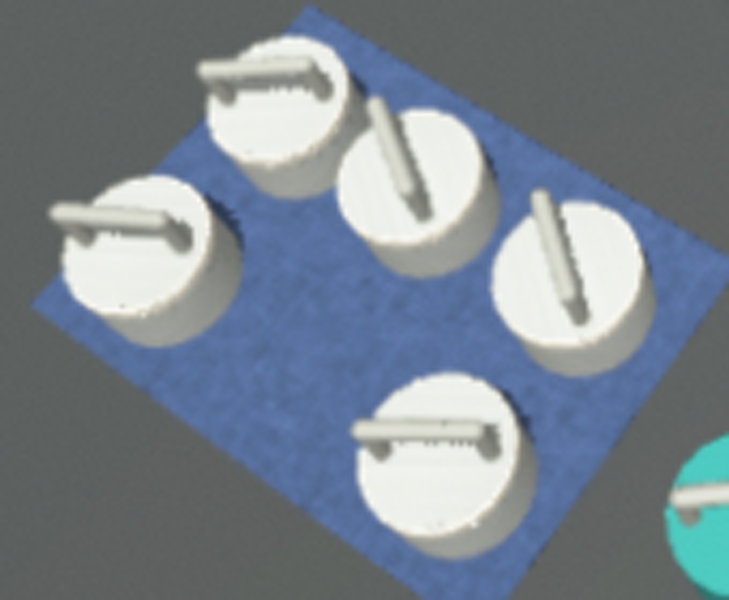

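The scene crop shows all five handle bars clearly. I'll turn their ends into centres and angles, and use both views.

```bash
cat >> h.py <<'E'
def plan(x,y,z,deg=None):
    """tool-axes shift from here to x,y,z ; deg: world angle of jaw closing line"""
    from scipy.spatial.transform import Rotation as R
    s=sense();q=s['orientation'];M=R.from_quat([q[1],q[2],q[3],q[0]]).as_matrix()
    d=M.T@(np.array([x,y,z])-s['tool_pos'])
    a=np.degrees(np.arctan2(M[1,1],M[0,1]))
    out=['shift',np.round(d*1000,1).tolist(),'jawang',round(a,1)]
    if deg is not None: out+=['yaw',round(-((deg-a+90)%180-90),1)]
    print(*out, 'j6',round(s['joints'][5],2),'t',round(s['time_s'],1))
E
python3 - <<'E'
from h import *
f={c:grab_frame(c) for c in('top','scene')}
S={1:((203,72),(312,68)),2:((55,215),(165,222)),3:((377,103),(412,192)),4:((541,197),(571,297)),5:((357,431),(485,431))}
T={4:((210,52),(145,138)),5:((345,45),(395,140)),3:((210,250),(158,342)),1:((152,428),(205,515)),2:((355,435),(398,530))}
for i in S:
    for c,D,s,o in(('scene',S,4.287,(60,255)),('top',T,6,(345,200))):
        p=[at(f[c],(o[0]+u/s,o[1]+v/s),.08) for u,v in D[i]]
        d=p[1]-p[0]; print(i,c,np.round((p[0]+p[1])/2,3),round(np.linalg.norm(d),3),'bar ang',round(np.degrees(np.arctan2(d[1],d[0]))%180,1))
for c in f:
  for r in tip_of('seat',c): print('seat',c,r['conf'],at(f[c],r['uv'],.076))
  for r in tip_of('collar_mid',c): print('col',c,r['conf'],at(f[c],r['uv'],.018))
plan(.39,-.30,.3,0)
E
```

```text
1 scene [ 0.398 -0.301] 0.053 bar ang 33.2
1 top [ 0.394 -0.297] 0.048 bar ang 32.5
2 scene [ 0.394 -0.393] 0.053 bar ang 27.6
2 top [ 0.39  -0.392] 0.049 bar ang 25.2
3 scene [ 0.483 -0.297] 0.052 bar ang 150.1
3 top [ 0.476 -0.299] 0.051 bar ang 150.4
4 scene [ 0.579 -0.297] 0.051 bar ang 143.7
4 top [ 0.572 -0.296] 0.053 bar ang 143.2
5 scene [ 0.581 -0.39 ] 0.054 bar ang 31.3
5 top [ 0.576 -0.391] 0.051 bar ang 28.1
seat top 0.68 [5.97003952e-01 7.00164959e-05]
seat top 0.52 [0.69785867 0.17644623]
seat top 0.49 [5.98729727e-01 4.08986172e-04]
col top 0.58 [0.80703275 0.03764924]
col top 0.46 [0.42848395 0.05215329]
col top 0.44 [ 0.39046782 -0.04683767]
seat scene 0.94 [ 0.60112521 -0.00406393]
col scene 0.72 [0.43012475 0.05497934]
col scene 0.72 [ 0.39444031 -0.02509502]
shift [-455.3, -761.6, -39.3] jawang 74.7 yaw 74.7 j6 -0.21 t 1.2
```

>>> {"method": "move_arm", "body": {"targets": [[-0.024,-0.025,0,0,0.05],[-0.024,-0.025,0,0,0.05],[-0.024,-0.025,0,0,0.05],[-0.024,-0.025,0,0,0.05],[-0.024,-0.025,0,0,0.05],[-0.024,-0.025,0,0,0.05],[-0.024,-0.025,0,0,0.05],[-0.024,-0.025,0,0,0.05],[-0.024,-0.025,0,0,0.05],[-0.024,-0.025,0,0,0.05]]}}

```text
time_s: 2.03
tool_pos: [0.3176, 0.2488, 0.261]
orientation: [0.0, 0.133, 0.991, 0.0]
contact_force: [1.0, 0.1, 0.4]
width: 0.05
gripper_force: 0.0
```

>>> {"method": "move_arm", "body": {"targets": [[-0.024,-0.025,0,0,0.05],[-0.024,-0.025,0,0,0.05],[-0.024,-0.025,0,0,0.05],[-0.024,-0.025,0,0,0.05],[-0.024,-0.025,0,0,0.05],[-0.015,-0.03,0,0,0.05],[-0.015,-0.03,0,0,0.05],[-0.015,-0.03,0,0,0.05],[-0.015,-0.03,0,0,0.05],[-0.015,-0.03,0,0,0.05]]}}

```text
time_s: 2.87
tool_pos: [0.4328, -0.0682, 0.261]
orientation: [0.0, 0.133, 0.991, -0.0]
contact_force: [0.5, 0.2, -1.2]
width: 0.0505
gripper_force: 0.0
```

>>> {"method": "move_arm", "body": {"targets": [[-0.015,-0.03,0,0,0.05],[-0.015,-0.03,0,0,0.05],[-0.015,-0.03,0,0,0.05],[-0.015,-0.03,0,0,0.05],[-0.015,-0.03,0,0,0.05],[-0.015,-0.03,0,0,0.05],[-0.015,-0.03,0,0,0.05],[0,0,0,7,0.05],[0,0,0,7,0.05],[0,0,0,1,0.05]]}}

```text
time_s: 3.7
tool_pos: [0.4785, -0.2974, 0.2603]
orientation: [-0.0, 0.264, 0.964, 0.0]
contact_force: [0.2, 0.3, -0.6]
width: 0.0501
gripper_force: 0.0
```

```bash
cat > p.py <<'E'
from h import *
import sys
a=[float(v) for v in sys.argv[1:]]
plan(*a); s=sense(); print(np.round(s['tool_pos'],4),np.round(s['contact_force'],2),round(s['width'],4),round(s['gripper_force'],1))
E
python3 p.py .480 -.298 .085 60
```

```text
shift [-1.7, 0.2, 175.3] jawang 59.4 yaw -0.6 j6 -1.8 t 3.7
[ 0.4785 -0.2974  0.2603] [ 0.23  0.34 -0.62] 0.0501 0.0
```

>>> {"method": "move_arm", "body": {"targets": [[-0.002,0,0.03,0,0.05],[0,0,0.03,0,0.05],[0,0,0.03,0,0.05],[0,0,0.03,0,0.05],[0,0,0.03,0,0.05],[0,0,0.018,0,0.05],[0,0,0.01,0,0.05],[0,0,0,0,0.05]]}}

```text
time_s: 4.37
tool_pos: [0.4793, -0.2963, 0.0805]
orientation: [-0.002, 0.26, 0.966, 0.001]
contact_force: [0.4, -0.1, -0.2]
width: 0.05
gripper_force: 0.0
```

>>> {"method": "move_arm", "body": {"force": 25, "targets": [[0,0,0,0,0.0],[0,0,0,0,0.0],[0,0,0,0,0.0],[0,0,0,0,0.0],[0,0,0,0,0.0],[0,0,0,0,0.0]]}}

```text
time_s: 4.87
tool_pos: [0.4807, -0.298, 0.0834]
orientation: [0.001, 0.261, 0.965, -0.0]
contact_force: [-0.5, -0.0, 0.1]
width: 0.0124
gripper_force: 0.0
```

>>> {"method": "move_arm", "body": {"targets": [[0,0,-0.01,0,0.0],[0,0,-0.015,0,0.0],[0,0,-0.025,0,0.0],[0,0,-0.025,0,0.0],[0,0,-0.025,0,0.0],[0,0,-0.02,0,0.0],[0,0,-0.01,0,0.0],[0,0,0,0,0.0],[0,0,0,0,0.0]]}}

```text
time_s: 5.62
tool_pos: [0.4803, -0.2976, 0.2127]
orientation: [0.0, 0.261, 0.965, -0.0]
contact_force: [-0.5, -0.1, -0.9]
width: 0.0081
gripper_force: 25.0
```

>>> {"method": "move_arm", "body": {"targets": [[0,0,0,0,0.0],[0,0,0,0,0.0]]}}

```text
time_s: 5.78
tool_pos: [0.4797, -0.297, 0.2109]
orientation: [-0.001, 0.261, 0.965, 0.001]
contact_force: [-0.4, 0.7, -0.7]
width: 0.0078
gripper_force: 25.0
```

```bash
python3 p.py .6 -.09 .2 60
```

```text
shift [0.4, 239.4, 11.0] jawang 59.7 yaw -0.3 j6 -1.81 t 5.8
[ 0.4797 -0.297   0.2109] [-0.41  0.69 -0.68] 0.0078 25.0
```

```bash
python3 - <<'E'
from h import *
f=grab_frame('scene'); u=proj(f,[.48,-.297,.15]); print(u)
x,y=int(u[0]),int(u[1]); i=f['img'][max(0,y-90):y+110,max(0,x-130):x+130]
cv2.imwrite('pics/g1.png',cv2.resize(i,None,fx=2,fy=2)[:,:,::-1])
for _ in range(6): grab_frame('top'); print(sense()['contact_force'][2], sense()['joint_torque'][1:3])
E
```

```text
[140.34262766 271.53338837]
-1.05834128677501 [-43.85547638 -33.11858296]
-1.311519379428763 [-43.73333216 -33.05318713]
-1.18825200798455 [-43.65480423 -33.0266118 ]
-0.9928037768681917 [-43.60972166 -33.02421927]
-2.010191706450887 [-43.58739138 -33.03548098]
-1.8599513529448668 [-43.58195186 -33.05321217]
```

View pics/g1.png

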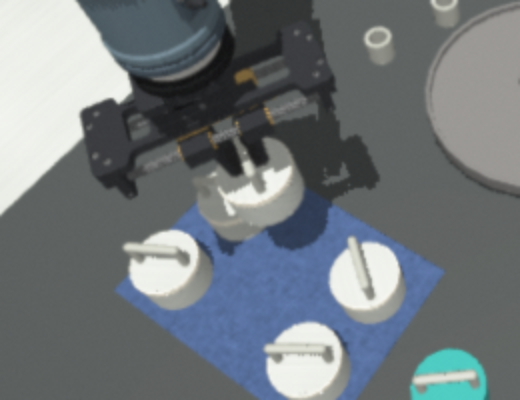

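The tin is held and clear of the pad, and at about −1.2 N against −0.6 N before it is empty, so it goes to the tray.

```bash
python3 - <<'E'
from h import *
f=grab_frame('top')
P=[at(f,(120+u/2.5,120+v/2.5),.022) for u,v in((35,190),(198,193),(187,437),(20,432))]
print(np.round(P,3).tolist(),np.mean(P,0))
c=np.mean(P,0); plan(c[0]+.09,c[1]+.045,.25,60)
E
```

```text
[[0.617, 0.418], [0.619, 0.22], [0.33, 0.218], [0.328, 0.417]] [0.47369924 0.3181617 ]
shift [261.3, 612.6, -37.4] jawang 59.7 yaw -0.3 j6 -1.81 t 6.2
```

>>> {"method": "move_arm", "body": {"targets": [[0,0,-0.02,0,0.0],[0.004,0.01,-0.02,0,0.0],[0.009,0.021,0,0,0.0],[0.013,0.031,0,0,0.0],[0.013,0.031,0,0,0.0],[0.013,0.031,0,0,0.0],[0.013,0.031,0,0,0.0],[0.013,0.031,0,0,0.0],[0.013,0.031,0,0,0.0],[0.013,0.031,0,0,0.0]]}}

```text
time_s: 7.02
tool_pos: [0.5157, -0.0295, 0.2529]
orientation: [0.0, 0.261, 0.965, 0.0]
contact_force: [-0.1, -0.5, -0.9]
width: 0.0078
gripper_force: 25.0
```

>>> {"method": "move_arm", "body": {"targets": [[0.013,0.031,0,0,0.0],[0.013,0.031,0,0,0.0],[0.013,0.031,0,0,0.0],[0.013,0.031,0,0,0.0],[0.013,0.031,0,0,0.0],[0.013,0.031,0,0,0.0],[0.013,0.031,0,0,0.0],[0.013,0.031,0,0,0.0],[0.013,0.031,0,0,0.0],[0.012,0.025,0,0,0.0]]}}

```text
time_s: 7.85
tool_pos: [0.5576, 0.2988, 0.2527]
orientation: [0.0, 0.261, 0.965, 0.0]
contact_force: [0.5, 0.2, -0.9]
width: 0.0079
gripper_force: 25.0
```

>>> {"method": "move_arm", "body": {"targets": [[0.008,0.02,0,0,0.0],[0.006,0.01,0,0,0.0],[0,0,0,0,0.0],[0,0,0,0,0.0]]}}

```text
time_s: 8.18
tool_pos: [0.5604, 0.3292, 0.2524]
orientation: [-0.0, 0.261, 0.965, -0.0]
contact_force: [-0.2, 0.1, -1.6]
width: 0.008
gripper_force: 25.0
```

```bash
python3 p.py .564 .363 .087 60
```

```text
shift [13.9, 31.2, 165.3] jawang 59.8 yaw -0.2 j6 -0.69 t 8.2
[0.5604 0.3292 0.2524] [-0.17  0.05 -1.56] 0.008 25.0
```

>>> {"method": "move_arm", "body": {"targets": [[0.014,0.031,0,0,0.0],[0,0,0.03,0,0.0],[0,0,0.03,0,0.0],[0,0,0.03,0,0.0],[0,0,0.03,0,0.0],[0,0,0.02,0,0.0],[0,0,0.012,0,0.0],[0,0,0,0,0.0],[0,0,0,0,0.0]]}}

```text
time_s: 8.93
tool_pos: [0.5646, 0.3623, 0.1011]
orientation: [-0.0, 0.262, 0.965, -0.0]
contact_force: [-0.3, 0.5, -0.6]
width: 0.0079
gripper_force: 25.0
```

>>> {"method": "move_arm", "body": {"targets": [[0,0,0.004,0,0.0],[0,0,0.003,0,0.0],[0,0,0.003,0,0.0],[0,0,0,0,0.0]]}}

```text
time_s: 9.27
tool_pos: [0.5646, 0.3634, 0.0912]
orientation: [0.001, 0.261, 0.965, 0.0]
contact_force: [-0.4, -0.0, -0.2]
width: 0.0079
gripper_force: 25.0
```

>>> {"method": "move_arm", "body": {"targets": [[0,0,0.002,0,0.0],[0,0,0,0,0.0],[0,0,0,0,0.0]]}}

```text
time_s: 9.52
tool_pos: [0.5652, 0.3635, 0.091]
orientation: [0.001, 0.261, 0.965, 0.001]
contact_force: [-2.5, -2.2, 9.4]
width: 0.0083
gripper_force: 25.0
```

```bash
python3 p.py .564 .363 .087 60
```

```text
shift [0.7, -1.1, 4.0] jawang 59.7 yaw -0.3 j6 -0.65 t 9.5
[0.5652 0.3635 0.091 ] [-2.52 -2.17  9.36] 0.0083 25.0
```

>>> {"method": "move_arm", "body": {"targets": [[0,0,0,0,0.03],[0,0,0,0,0.03],[0,0,0,0,0.03],[0,0,0,0,0.03],[0,0,-0.02,0,0.03],[0,0,-0.03,0,0.03],[0,0,-0.03,0,0.03],[0,0,-0.03,0,0.04],[0,0,-0.03,0,0.05],[0,0,-0.02,0,0.05]]}}

```text
time_s: 10.35
tool_pos: [0.5649, 0.3637, 0.2521]
orientation: [0.001, 0.261, 0.965, 0.001]
contact_force: [0.6, 0.6, 0.3]
width: 0.048
gripper_force: 0.0
```

```bash
cat > look.py <<'E'
from h import *
for c in('top','scene'):
    f=grab_frame(c); print(c,[(np.round(at(f,r['uv'],0),3).tolist(),round(r['conf'],2)) for r in tip_of('tin_a',c) if r['conf']>.4])
E
python3 look.py; python3 p.py .5755 -.2965 .25 53
```

```text
top [([0.708, -0.344], 0.86), ([0.582, -0.397], 0.81), ([0.387, -0.297], 0.75), ([0.57, -0.3], 0.64), ([0.382, -0.4], 0.6)]
scene [([0.575, -0.299], 0.98), ([0.576, -0.388], 0.88), ([0.39, -0.383], 0.75), ([0.706, -0.341], 0.74), ([0.398, -0.297], 0.73), ([0.563, 0.365], 0.6)]
shift [-342.5, -564.0, -1.6] jawang 59.7 yaw 6.7 j6 -0.65 t 10.6
[0.5642 0.3633 0.2485] [-0.02 -0.26 -0.  ] 0.0503 0.0
```

>>> {"method": "move_arm", "body": {"targets": [[-0.009,-0.014,0,0,0.05],[-0.017,-0.028,0,0,0.05],[-0.017,-0.028,0,0,0.05],[-0.017,-0.028,0,0,0.05],[-0.017,-0.028,0,0,0.05],[-0.017,-0.028,0,0,0.05],[-0.017,-0.028,0,0,0.05],[-0.017,-0.028,0,0,0.05],[-0.017,-0.028,0,0,0.05],[-0.017,-0.028,0,0,0.05]]}}

```text
time_s: 11.38
tool_pos: [0.5683, 0.0496, 0.2464]
orientation: [-0.002, 0.261, 0.965, -0.0]
contact_force: [0.6, -0.1, -0.5]
width: 0.0498
gripper_force: 0.0
```

>>> {"method": "move_arm", "body": {"targets": [[-0.017,-0.028,0,0,0.05],[-0.017,-0.028,0,0,0.05],[-0.017,-0.028,0,0,0.05],[-0.017,-0.028,0,0,0.05],[-0.017,-0.028,0,0,0.05],[-0.017,-0.028,0,0,0.05],[-0.017,-0.028,0,0,0.05],[-0.017,-0.028,0,0,0.05],[-0.017,-0.028,0,0,0.05],[-0.017,-0.028,0,0,0.05]]}}

```text
time_s: 12.22
tool_pos: [0.5737, -0.2773, 0.2461]
orientation: [-0.002, 0.261, 0.965, 0.001]
contact_force: [1.2, -0.2, -0.4]
width: 0.0497
gripper_force: 0.0
```

>>> {"method": "move_arm", "body": {"targets": [[-0.01,-0.018,0,0,0.05],[0,0,0,6.7,0.05],[0,0,0,0,0.05]]}}

```text
time_s: 12.47
tool_pos: [0.5731, -0.2978, 0.2458]
orientation: [-0.002, 0.321, 0.947, 0.001]
contact_force: [0.6, 0.7, 0.2]
width: 0.0501
gripper_force: 0.0
```

```bash
python3 p.py .5755 -.2965 .082 53
```

```text
shift [-1.8, 2.5, 163.8] jawang 52.6 yaw -0.4 j6 -1.58 t 12.5
[ 0.5731 -0.2978  0.2458] [0.65 0.72 0.25] 0.0501 0.0
```

>>> {"method": "move_arm", "body": {"targets": [[-0.001,0.002,0.03,0,0.05],[0,0,0.03,0,0.05],[0,0,0.03,0,0.05],[0,0,0.03,0,0.05],[0,0,0.025,0,0.05],[0,0,0.012,0,0.05],[0,0,0.007,0,0.05]]}}

```text
time_s: 13.05
tool_pos: [0.5752, -0.2935, 0.0813]
orientation: [-0.003, 0.316, 0.949, 0.001]
contact_force: [-0.1, 0.0, 0.6]
width: 0.0503
gripper_force: 0.0
```

>>> {"method": "move_arm", "body": {"force": 25, "targets": [[0,0,0,0,0.0],[0,0,0,0,0.0],[0,0,0,0,0.0],[0,0,0,0,0.0],[0,0,0,0,0.0],[0,0,0,0,0.0],[0,0,0,0,0.0],[0,0,0,0,0.0],[0,0,0,0,0.0],[0,0,0,0,0.0]]}}

```text
time_s: 13.88
tool_pos: [0.5773, -0.2961, 0.0855]
orientation: [0.001, 0.317, 0.948, -0.001]
contact_force: [-2.6, -2.6, 5.4]
width: 0.0081
gripper_force: 25.0
```

>>> {"method": "move_arm", "body": {"targets": [[0,0,-0.01,0,0.0],[0,0,-0.02,0,0.0],[0,0,-0.03,0,0.0],[0,0,-0.03,0,0.0],[0,0,-0.03,0,0.0],[0,0,-0.03,0,0.0],[0,0,-0.02,0,0.0],[0,0,0,0,0.0],[0,0,0,0,0.0],[0,0,0,0,0.0]]}}

```text
time_s: 14.72
tool_pos: [0.5761, -0.2941, 0.2519]
orientation: [-0.002, 0.317, 0.948, 0.001]
contact_force: [-0.5, -0.7, -5.9]
width: 0.008
gripper_force: 25.0
```

>>> {"method": "move_arm", "body": {"targets": [[0,0,0,0,0.0],[0,0,0,0,0.0]]}}

```text
time_s: 14.88
tool_pos: [0.5762, -0.2945, 0.2519]
orientation: [-0.002, 0.317, 0.948, 0.001]
contact_force: [0.3, -0.1, -4.6]
width: 0.008
gripper_force: 25.0
```

```bash
python3 p.py .6 -.082 .25 ; python3 p.py .564 .273 .25
```

```text
shift [108.8, 184.0, 2.5] jawang 53.0 j6 -1.58 t 14.9
[ 0.5762 -0.2945  0.2519] [ 0.33 -0.15 -4.6 ] 0.008 25.0
shift [351.1, 445.9, 3.6] jawang 53.0 j6 -1.58 t 14.9
[ 0.5762 -0.2945  0.2519] [ 0.33 -0.15 -4.6 ] 0.008 25.0
```

−4.6 N means this one is full, so it goes to the platter's far slot.

>>> {"method": "move_arm", "body": {"targets": [[0.0045,0.014,0,0,0.0],[0.0085,0.027,0,0,0.0],[0.0085,0.027,0,0,0.0],[0.0085,0.027,0,0,0.0],[0.0085,0.027,0,0,0.0],[0.0085,0.027,0,0,0.0],[0.0085,0.027,0,0,0.0],[0.0085,0.027,0,0,0.0],[0.0085,0.027,0,0,0.0],[0.0085,0.027,0,0,0.0]]}}

```text
time_s: 15.72
tool_pos: [0.667, -0.0386, 0.2538]
orientation: [-0.001, 0.317, 0.948, 0.0]
contact_force: [0.9, 0.1, -5.9]
width: 0.0078
gripper_force: 25.0
```

>>> {"method": "move_arm", "body": {"targets": [[0.008,0.026,0,0,0.0],[0.004,0.013,0,0,0.0],[0,0,0,0,0.0],[0,0,0.03,0,0.0],[0,0,0.03,0,0.0],[0,0,0.03,0,0.0],[0,0,0.025,0,0.0],[0,0,0.012,0,0.0],[0,0,0,0,0.0]]}}

```text
time_s: 16.47
tool_pos: [0.6781, -0.0033, 0.1233]
orientation: [-0.004, 0.318, 0.948, -0.001]
contact_force: [-0.7, 0.1, -6.0]
width: 0.0084
gripper_force: 25.0
```

```bash
python3 p.py .68 -.002 .111
```

```text
shift [-0.8, 2.3, 12.3] jawang 53.0 j6 -1.1 t 16.5
[ 0.6781 -0.0033  0.1233] [-0.7   0.12 -6.  ] 0.0084 25.0
```

>>> {"method": "move_arm", "body": {"targets": [[0,0.002,0.006,0,0.0],[0,0,0.003,0,0.0],[0,0,0,0,0.0]]}}

```text
time_s: 16.72
tool_pos: [0.683, -0.0015, 0.12]
orientation: [0.001, 0.317, 0.948, 0.0]
contact_force: [-0.0, 0.3, -4.9]
width: 0.0081
gripper_force: 25.0
```

>>> {"method": "move_arm", "body": {"targets": [[0,0,0.002,0,0.0],[0,0,0,0,0.0],[0,0,0,0,0.0]]}}

```text
time_s: 16.97
tool_pos: [0.6824, -0.0013, 0.1175]
orientation: [0.001, 0.317, 0.948, 0.0]
contact_force: [-0.7, -0.7, -5.2]
width: 0.0081
gripper_force: 25.0
```

>>> {"method": "move_arm", "body": {"targets": [[0,0,0.001,0,0.0],[0,0,0,0,0.0],[0,0,0,0,0.0]]}}

```text
time_s: 17.22
tool_pos: [0.6821, -0.0012, 0.1158]
orientation: [0.0, 0.317, 0.948, -0.0]
contact_force: [0.3, -0.7, -5.0]
width: 0.0078
gripper_force: 25.0
```

>>> {"method": "move_arm", "body": {"targets": [[0,0,0.002,0,0.0],[0,0,0.002,0,0.0],[0,0,0,0,0.0]]}}

```text
time_s: 17.47
tool_pos: [0.6821, -0.0015, 0.1116]
orientation: [0.0, 0.317, 0.948, -0.0]
contact_force: [0.4, 0.1, -4.8]
width: 0.0079
gripper_force: 25.0
```

>>> {"method": "move_arm", "body": {"targets": [[0,0,0.001,0,0.0],[0,0,0,0,0.0],[0,0,0,0,0.0]]}}

```text
time_s: 17.72
tool_pos: [0.6824, -0.0016, 0.1115]
orientation: [0.0, 0.317, 0.948, -0.0]
contact_force: [-2.8, -1.9, 2.1]
width: 0.0081
gripper_force: 25.0
```

>>> {"method": "move_arm", "body": {"targets": [[0,0,0,0,0.03],[0,0,0,0,0.03],[0,0,0,0,0.03],[0,0,0,0,0.03],[0,0,-0.02,0,0.03],[0,0,-0.03,0,0.03],[0,0,-0.03,0,0.03],[0,0,-0.03,0,0.04],[0,0,-0.03,0,0.05],[0,0,0,7,0.05]]}}

```text
time_s: 18.55
tool_pos: [0.6853, -0.0015, 0.2591]
orientation: [0.006, 0.374, 0.927, 0.001]
contact_force: [1.4, 0.3, 1.4]
width: 0.0479
gripper_force: 0.0
```

>>> {"method": "move_arm", "body": {"targets": [[0,0,0,7,0.05],[0,0,0,7,0.05],[0,0,0,7,0.05],[0,0,0,7,0.05],[0,0,0,7,0.05],[0,0,0,7,0.05],[0,0,0,7,0.05],[0,0,0,7,0.05],[0,0,0,7,0.05],[0,0,0,7,0.05]]}}

```text
time_s: 19.38
tool_pos: [0.6821, -0.0011, 0.2507]
orientation: [-0.0, 0.84, 0.542, 0.0]
contact_force: [-0.6, -0.0, -0.2]
width: 0.0497
gripper_force: 0.0
```

>>> {"method": "move_arm", "body": {"targets": [[0,0,0,7,0.05],[0,0,0,7,0.05],[0,0,0,7,0.05],[0,0,0,7,0.05],[0,0,0,7,0.05],[0,0,0,0,0.05]]}}

```text
time_s: 19.88
tool_pos: [0.6822, -0.0011, 0.2507]
orientation: [-0.0, 0.964, 0.265, 0.0]
contact_force: [-0.9, 1.0, 0.5]
width: 0.05
gripper_force: 0.0
```

```bash
python3 look.py; python3 p.py .578 -.390 .25 120
```

```text
top [([0.704, -0.34], 0.94), ([0.402, -0.305], 0.9), ([0.577, -0.391], 0.88), ([0.391, -0.395], 0.7), ([0.554, 0.357], 0.64), ([0.69, -0.001], 0.62)]
scene [([0.569, -0.386], 0.9), ([0.673, 0.009], 0.72), ([0.396, -0.3], 0.65), ([0.389, -0.383], 0.64), ([0.569, 0.361], 0.61), ([0.707, -0.34], 0.56)]
shift [-290.4, 278.6, 0.7] jawang -58.8 yaw 1.2 j6 0.85 t 20.1
[ 0.6821 -0.0012  0.2507] [0.37 0.31 1.37] 0.0499 0.0
```

13 rows at (−0.0223, 0.0214).

>>> {"method": "move_arm", "body": {"targets": [[-0.011,0.011,0,1.2,0.05],[-0.022,0.022,0,0,0.05],[-0.022,0.022,0,0,0.05],[-0.023,0.022,0,0,0.05],[-0.023,0.022,0,0,0.05],[-0.023,0.022,0,0,0.05],[-0.023,0.022,0,0,0.05],[-0.023,0.022,0,0,0.05],[-0.023,0.022,0,0,0.05],[-0.023,0.022,0,0,0.05]]}}

```text
time_s: 20.92
tool_pos: [0.5976, -0.2925, 0.2509]
orientation: [0.0, 0.966, 0.257, -0.0]
contact_force: [0.9, 0.2, -0.5]
width: 0.0498
gripper_force: 0.0
```

>>> {"method": "move_arm", "body": {"targets": [[-0.023,0.022,0,0,0.05],[-0.023,0.022,0,0,0.05],[-0.02,0.014,0,0,0.05],[-0.01,0.01,0,0,0.05],[0,0,0,0,0.05],[0,0,0,0,0.05]]}}

```text
time_s: 21.42
tool_pos: [0.5664, -0.3872, 0.2506]
orientation: [-0.0, 0.967, 0.257, 0.0]
contact_force: [0.6, -0.4, 0.1]
width: 0.05
gripper_force: 0.0
```

```bash
python3 p.py .578 -.390 .082 120
```

```text
shift [8.6, 8.3, 168.6] jawang -60.3 yaw -0.3 j6 0.28 t 21.4
[ 0.5664 -0.3872  0.2506] [ 0.55 -0.39  0.1 ] 0.05 0.0
```

>>> {"method": "move_arm", "body": {"targets": [[0.009,0.008,0,0,0.05],[0,0,0.03,0,0.05],[0,0,0.03,0,0.05],[0,0,0.03,0,0.05],[0,0,0.03,0,0.05],[0,0,0.025,0,0.05],[0,0,0.015,0,0.05],[0,0,0.006,0,0.05],[0,0,0,0,0.05]]}}

```text
time_s: 22.17
tool_pos: [0.5786, -0.3877, 0.0834]
orientation: [-0.001, 0.966, 0.258, -0.001]
contact_force: [-0.0, -0.2, -0.1]
width: 0.0499
gripper_force: 0.0
```

>>> {"method": "move_arm", "body": {"force": 25, "targets": [[0,0,0,0,0.0],[0,0,0,0,0.0],[0,0,0,0,0.0],[0,0,0,0,0.0],[0,0,0,0,0.0],[0,0,0,0,0.0],[0,0,0,0,0.0],[0,0,0,0,0.0],[0,0,0,0,0.0],[0,0,0,0,0.0]]}}

```text
time_s: 23.0
tool_pos: [0.5787, -0.389, 0.085]
orientation: [-0.0, 0.966, 0.257, 0.0]
contact_force: [-1.2, 2.3, 3.7]
width: 0.0083
gripper_force: 25.0
```

>>> {"method": "move_arm", "body": {"targets": [[0,0,-0.01,0,0.0],[0,0,-0.02,0,0.0],[0,0,-0.03,0,0.0],[0,0,-0.03,0,0.0],[0,0,-0.03,0,0.0],[0,0,-0.03,0,0.0],[0,0,-0.02,0,0.0],[0,0,0,0,0.0],[0,0,0,0,0.0],[0,0,0,0,0.0]]}}

```text
time_s: 23.83
tool_pos: [0.5776, -0.3887, 0.2521]
orientation: [-0.002, 0.966, 0.257, -0.001]
contact_force: [-0.8, -0.5, -5.7]
width: 0.0079
gripper_force: 25.0
```

>>> {"method": "move_arm", "body": {"targets": [[0,0,0,0,0.0],[0,0,0,0,0.0]]}}

```text
time_s: 24.0
tool_pos: [0.5776, -0.3886, 0.2517]
orientation: [-0.002, 0.966, 0.257, -0.001]
contact_force: [-0.2, 0.3, -5.3]
width: 0.0082
gripper_force: 25.0
```

```bash
python3 p.py .625 -.078 .25 ; python3 p.py .564 .273 .25
```

```text
shift [195.5, -246.0, 2.5] jawang -60.2 j6 0.29 t 24.0
[ 0.5776 -0.3886  0.2517] [-0.24  0.3  -5.28] 0.0082 25.0
shift [317.0, -580.8, 3.8] jawang -60.2 j6 0.29 t 24.0
[ 0.5776 -0.3886  0.2517] [-0.24  0.3  -5.28] 0.0082 25.0
```

Full again, so it goes to slot (0.625, −0.078).

>>> {"method": "move_arm", "body": {"targets": [[0.009,-0.011,0,0,0.0],[0.018,-0.022,0,0,0.0],[0.018,-0.022,0,0,0.0],[0.018,-0.023,0,0,0.0],[0.018,-0.023,0,0,0.0],[0.018,-0.023,0,0,0.0],[0.018,-0.023,0,0,0.0],[0.018,-0.023,0,0,0.0],[0.018,-0.023,0,0,0.0],[0.018,-0.023,0,0,0.0]]}}

```text
time_s: 24.83
tool_pos: [0.6191, -0.1142, 0.2541]
orientation: [-0.0, 0.966, 0.257, -0.0]
contact_force: [1.5, -0.1, -4.2]
width: 0.0081
gripper_force: 25.0
```

>>> {"method": "move_arm", "body": {"targets": [[0.016,-0.02,0,0,0.0],[0.008,-0.01,0,0,0.0],[0,0,0,0,0.0],[0,0,0.03,0,0.0],[0,0,0.03,0,0.0],[0,0,0.03,0,0.0],[0,0,0.025,0,0.0],[0,0,0.012,0,0.0],[0,0,0.004,0,0.0],[0,0,0,0,0.0]]}}

```text
time_s: 25.67
tool_pos: [0.625, -0.0795, 0.123]
orientation: [-0.0, 0.966, 0.257, -0.001]
contact_force: [0.1, 0.1, -4.8]
width: 0.0079
gripper_force: 25.0
```

```bash
python3 p.py .625 -.078 .111
```

```text
shift [0.7, -1.3, 12.0] jawang -60.2 j6 0.74 t 25.7
[ 0.625  -0.0795  0.123 ] [ 0.05  0.13 -4.82] 0.0079 25.0
```

>>> {"method": "move_arm", "body": {"targets": [[0,0,0.006,0,0.0],[0,0,0.004,0,0.0],[0,0,0.001,0,0.0],[0,0,0,0,0.0]]}}

```text
time_s: 26.0
tool_pos: [0.6257, -0.079, 0.1133]
orientation: [0.0, 0.966, 0.257, 0.0]
contact_force: [0.1, -0.4, -4.2]
width: 0.0082
gripper_force: 25.0
```

>>> {"method": "move_arm", "body": {"targets": [[0,0,0.001,0,0.0],[0,0,0,0,0.0],[0,0,0,0,0.0]]}}

```text
time_s: 26.25
tool_pos: [0.6256, -0.0789, 0.1121]
orientation: [0.0, 0.966, 0.257, 0.0]
contact_force: [-0.2, -0.0, -4.6]
width: 0.0081
gripper_force: 25.0
```

>>> {"method": "move_arm", "body": {"targets": [[0,0,0.0015,0,0.0],[0,0,0,0,0.0],[0,0,0,0,0.0]]}}

```text
time_s: 26.5
tool_pos: [0.626, -0.0789, 0.111]
orientation: [0.0, 0.966, 0.257, 0.001]
contact_force: [0.5, 1.2, 0.5]
width: 0.008
gripper_force: 25.0
```

>>> {"method": "move_arm", "body": {"targets": [[0,0,0,0,0.03],[0,0,0,0,0.03],[0,0,0,0,0.03],[0,0,0,0,0.03],[0,0,-0.02,0,0.03],[0,0,-0.03,0,0.03],[0,0,-0.03,0,0.03],[0,0,-0.03,0,0.04],[0,0,-0.03,0,0.05],[0,0,0,0,0.05]]}}

```text
time_s: 27.33
tool_pos: [0.6286, -0.0799, 0.258]
orientation: [0.003, 0.966, 0.257, 0.005]
contact_force: [0.6, 0.6, 1.2]
width: 0.0478
gripper_force: 0.0
```

```bash
python3 look.py; python3 p.py .396 -.299 .25 123
```

```text
top [([0.702, -0.339], 0.98), ([0.566, 0.365], 0.96), ([0.391, -0.4], 0.78), ([0.621, -0.077], 0.77), ([0.692, 0.001], 0.73)]
scene [([0.676, 0.012], 0.96), ([0.565, 0.372], 0.79), ([0.402, -0.387], 0.76), ([0.388, -0.298], 0.65), ([0.621, -0.066], 0.62)]
shift [-308.0, 77.3, -0.8] jawang -60.2 yaw -3.2 j6 0.74 t 27.5
[ 0.6248 -0.0788  0.2489] [-0.61 -0.02  0.02] 0.0499 0.0
```

>>> {"method": "move_arm", "body": {"targets": [[-0.014,0.004,0,0,0.05],[-0.028,0.007,0,0,0.05],[-0.028,0.007,0,0,0.05],[-0.028,0.007,0,0,0.05],[-0.028,0.007,0,0,0.05],[-0.028,0.007,0,0,0.05],[-0.028,0.007,0,0,0.05],[-0.028,0.007,0,0,0.05],[-0.028,0.007,0,0,0.05],[-0.028,0.007,0,0,0.05]]}}

```text
time_s: 28.37
tool_pos: [0.4255, -0.2698, 0.2486]
orientation: [-0.001, 0.966, 0.257, -0.001]
contact_force: [0.5, -0.8, -0.4]
width: 0.0499
gripper_force: 0.0
```

>>> {"method": "move_arm", "body": {"targets": [[-0.028,0.007,0,0,0.05],[-0.014,0.003,0,0,0.05],[0,0,0,-3.2,0.05],[0,0,0,0,0.05]]}}

```text
time_s: 28.7
tool_pos: [0.3945, -0.2993, 0.2487]
orientation: [-0.001, 0.959, 0.284, -0.001]
contact_force: [0.2, 0.0, -1.0]
width: 0.0497
gripper_force: 0.0
```

```bash
python3 p.py .396 -.299 .082 123
```

```text
shift [1.5, 1.1, 166.7] jawang -57.0 yaw -0.0 j6 0.11 t 28.7
[ 0.3945 -0.2993  0.2487] [ 0.19  0.02 -1.04] 0.0497 0.0
```

>>> {"method": "move_arm", "body": {"targets": [[0.001,0.001,0.03,0,0.05],[0,0,0.03,0,0.05],[0,0,0.03,0,0.05],[0,0,0.03,0,0.05],[0,0,0.025,0,0.05],[0,0,0.015,0,0.05],[0,0,0.006,0,0.05],[0,0,0,0,0.05]]}}

```text
time_s: 29.37
tool_pos: [0.3966, -0.2976, 0.0821]
orientation: [-0.002, 0.959, 0.284, -0.001]
contact_force: [0.7, -0.0, -0.3]
width: 0.0501
gripper_force: 0.0
```

>>> {"method": "move_arm", "body": {"force": 25, "targets": [[0,0,0,0,0.0],[0,0,0,0,0.0],[0,0,0,0,0.0],[0,0,0,0,0.0],[0,0,0,0,0.0],[0,0,0,0,0.0],[0,0,0,0,0.0],[0,0,0,0,0.0],[0,0,0,0,0.0],[0,0,0,0,0.0]]}}

```text
time_s: 30.2
tool_pos: [0.3979, -0.2989, 0.0844]
orientation: [-0.0, 0.959, 0.284, -0.0]
contact_force: [-0.9, 3.7, 5.0]
width: 0.0076
gripper_force: 25.1
```

>>> {"method": "move_arm", "body": {"targets": [[0,0,-0.01,0,0.0],[0,0,-0.02,0,0.0],[0,0,-0.03,0,0.0],[0,0,-0.03,0,0.0],[0,0,-0.03,0,0.0],[0,0,-0.03,0,0.0],[0,0,-0.02,0,0.0],[0,0,0,0,0.0],[0,0,0,0,0.0],[0,0,0,0,0.0]]}}

```text
time_s: 31.03
tool_pos: [0.3971, -0.2984, 0.2524]
orientation: [-0.001, 0.959, 0.284, -0.001]
contact_force: [-0.1, 0.9, -3.2]
width: 0.008
gripper_force: 25.0
```

>>> {"method": "move_arm", "body": {"targets": [[0,0,0,0,0.0],[0,0,0,0,0.0]]}}

```text
time_s: 31.2
tool_pos: [0.3971, -0.2984, 0.2521]
orientation: [-0.002, 0.959, 0.284, -0.001]
contact_force: [0.3, -0.3, -3.9]
width: 0.0082
gripper_force: 25.0
```

```bash
python3 p.py .625 .074 .25 ; python3 p.py .564 .273 .25
```

```text
shift [393.9, -188.1, 2.6] jawang -57.0 j6 0.11 t 31.2
[ 0.3971 -0.2984  0.2521] [ 0.27 -0.33 -3.88] 0.0082 25.0
shift [451.2, -388.3, 3.4] jawang -57.0 j6 0.11 t 31.2
[ 0.3971 -0.2984  0.2521] [ 0.27 -0.33 -3.88] 0.0082 25.0
```

Full (−3.9 N). It goes to slot (0.625, 0.074), 16 rows of about (0.0246, −0.0118).

>>> {"method": "move_arm", "body": {"targets": [[0.012,-0.006,0,0,0.0],[0.025,-0.012,0,0,0.0],[0.025,-0.012,0,0,0.0],[0.025,-0.012,0,0,0.0],[0.025,-0.012,0,0,0.0],[0.025,-0.012,0,0,0.0],[0.025,-0.012,0,0,0.0],[0.025,-0.012,0,0,0.0],[0.025,-0.012,0,0,0.0],[0.025,-0.012,0,0,0.0]]}}

```text
time_s: 32.03
tool_pos: [0.5345, -0.073, 0.2528]
orientation: [-0.001, 0.959, 0.284, -0.001]
contact_force: [0.1, -0.2, -4.2]
width: 0.0076
gripper_force: 25.0
```

>>> {"method": "move_arm", "body": {"targets": [[0.025,-0.012,0,0,0.0],[0.025,-0.012,0,0,0.0],[0.025,-0.012,0,0,0.0],[0.025,-0.012,0,0,0.0],[0.025,-0.012,0,0,0.0],[0.02,-0.009,0,0,0.0],[0.012,-0.005,0,0,0.0],[0,0,0,0,0.0],[0,0,0,0,0.0]]}}

```text
time_s: 32.78
tool_pos: [0.6253, 0.0731, 0.2529]
orientation: [-0.0, 0.959, 0.285, -0.001]
contact_force: [0.4, -0.7, -4.7]
width: 0.0074
gripper_force: 25.0
```

```bash
python3 p.py .625 .074 .111
```

```text
shift [0.6, -0.8, 141.9] jawang -56.9 j6 0.92 t 32.8
[0.6253 0.0731 0.2529] [ 0.36 -0.68 -4.7 ] 0.0074 25.0
```

>>> {"method": "move_arm", "body": {"targets": [[0,0,0.03,0,0.0],[0,0,0.03,0,0.0],[0,0,0.03,0,0.0],[0,0,0.025,0,0.0],[0,0,0.013,0,0.0],[0,0,0.006,0,0.0],[0,0,0.004,0,0.0],[0,0,0,0,0.0],[0,0,0,0,0.0]]}}

```text
time_s: 33.53
tool_pos: [0.6269, 0.0728, 0.1179]
orientation: [0.001, 0.959, 0.284, 0.001]
contact_force: [-0.6, 0.2, -4.1]
width: 0.0079
gripper_force: 25.0
```

>>> {"method": "move_arm", "body": {"targets": [[0,0,0.002,0,0.0],[0,0,0,0,0.0],[0,0,0,0,0.0]]}}

```text
time_s: 33.78
tool_pos: [0.6263, 0.0732, 0.1151]
orientation: [0.0, 0.959, 0.284, 0.001]
contact_force: [-0.0, -0.3, -3.7]
width: 0.0078
gripper_force: 25.0
```

>>> {"method": "move_arm", "body": {"targets": [[0,0,0.0015,0,0.0],[0,0,0,0,0.0],[0,0,0,0,0.0]]}}

```text
time_s: 34.03
tool_pos: [0.6257, 0.0732, 0.1127]
orientation: [-0.0, 0.959, 0.284, -0.0]
contact_force: [-0.6, 0.3, -4.9]
width: 0.0081
gripper_force: 25.0
```

>>> {"method": "move_arm", "body": {"targets": [[0,0,0.0025,0,0.0],[0,0,0,0,0.0],[0,0,0,0,0.0]]}}

```text
time_s: 34.28
tool_pos: [0.6259, 0.0733, 0.1103]
orientation: [-0.0, 0.959, 0.284, 0.0]
contact_force: [-0.8, 1.6, -2.7]
width: 0.0079
gripper_force: 25.0
```

>>> {"method": "move_arm", "body": {"targets": [[0,0,0,0,0.03],[0,0,0,0,0.03],[0,0,0,0,0.03],[0,0,0,0,0.03],[0,0,-0.02,0,0.03],[0,0,-0.03,0,0.03],[0,0,-0.03,0,0.03],[0,0,-0.03,0,0.04],[0,0,-0.03,0,0.05],[0,0,0,0,0.05]]}}

```text
time_s: 35.12
tool_pos: [0.6292, 0.0729, 0.2583]
orientation: [0.002, 0.959, 0.284, 0.006]
contact_force: [1.4, -0.2, 1.3]
width: 0.0478
gripper_force: 0.0
```

```bash
python3 look.py; python3 p.py .392 -.391 .25 116.5
```

```text
top [([0.389, -0.4], 0.94), ([0.684, -0.0], 0.83), ([0.554, 0.362], 0.82), ([0.629, -0.077], 0.82), ([0.709, -0.343], 0.67), ([0.623, 0.071], 0.66)]
scene [([0.563, 0.372], 0.88), ([0.673, 0.009], 0.74), ([0.612, -0.06], 0.73), ([0.397, -0.387], 0.7), ([0.608, 0.097], 0.65), ([0.701, -0.341], 0.61), ([0.599, -0.002], 0.41)]
shift [-448.4, 262.2, -0.5] jawang -57.0 yaw 6.5 j6 0.92 t 35.3
[0.6252 0.0731 0.2491] [ 0.75 -0.23 -0.56] 0.0497 0.0
```

18 rows of about (−0.025, 0.0146).

>>> {"method": "move_arm", "body": {"targets": [[-0.013,0.007,0,0,0.05],[-0.025,0.015,0,0,0.05],[-0.025,0.015,0,0,0.05],[-0.025,0.015,0,0,0.05],[-0.025,0.015,0,0,0.05],[-0.025,0.015,0,0,0.05],[-0.025,0.015,0,0,0.05],[-0.025,0.015,0,0,0.05],[-0.025,0.015,0,0,0.05],[-0.025,0.015,0,0,0.05]]}}

```text
time_s: 36.15
tool_pos: [0.5014, -0.1769, 0.2486]
orientation: [-0.001, 0.959, 0.284, -0.001]
contact_force: [0.8, -1.0, 0.9]
width: 0.0499
gripper_force: 0.0
```

>>> {"method": "move_arm", "body": {"targets": [[-0.025,0.015,0,0,0.05],[-0.025,0.015,0,0,0.05],[-0.025,0.015,0,0,0.05],[-0.025,0.014,0,0,0.05],[-0.025,0.014,0,0,0.05],[-0.025,0.014,0,0,0.05],[-0.025,0.014,0,0,0.05],[-0.025,0.014,0,0,0.05],[-0.01,0.005,0,0,0.05],[0,0,0,6.5,0.05]]}}

```text
time_s: 36.98
tool_pos: [0.3904, -0.3925, 0.2487]
orientation: [-0.001, 0.974, 0.228, -0.001]
contact_force: [-0.1, -0.2, 0.0]
width: 0.05
gripper_force: 0.0
```

>>> {"method": "move_arm", "body": {"targets": [[0,0,0,0,0.05]]}}

```text
time_s: 37.07
tool_pos: [0.3915, -0.3908, 0.2489]
orientation: [-0.001, 0.974, 0.226, -0.0]
contact_force: [-0.3, 0.5, 1.3]
width: 0.0501
gripper_force: 0.0
```

```bash
python3 p.py .392 -.391 .082 116.5
```

```text
shift [0.4, 0.9, 166.9] jawang -63.8 yaw -0.3 j6 0.12 t 37.1
[ 0.3915 -0.3908  0.2489] [-0.26  0.47  1.26] 0.0501 0.0
```

>>> {"method": "move_arm", "body": {"targets": [[0,0,0.03,0,0.05],[0,0,0.03,0,0.05],[0,0,0.03,0,0.05],[0,0,0.03,0,0.05],[0,0,0.025,0,0.05],[0,0,0.015,0,0.05],[0,0,0.006,0,0.05],[0,0,0,0,0.05]]}}

```text
time_s: 37.73
tool_pos: [0.3922, -0.3887, 0.0822]
orientation: [-0.002, 0.973, 0.231, -0.001]
contact_force: [0.6, -0.7, -0.3]
width: 0.0501
gripper_force: 0.0
```

>>> {"method": "move_arm", "body": {"force": 25, "targets": [[0,0,0,0,0.0],[0,0,0,0,0.0],[0,0,0,0,0.0],[0,0,0,0,0.0],[0,0,0,0,0.0],[0,0,0,0,0.0],[0,0,0,0,0.0],[0,0,0,0,0.0],[0,0,0,0,0.0],[0,0,0,0,0.0]]}}

```text
time_s: 38.57
tool_pos: [0.393, -0.3906, 0.0845]
orientation: [0.0, 0.973, 0.229, 0.0]
contact_force: [-1.1, 1.4, 3.0]
width: 0.0079
gripper_force: 25.0
```

>>> {"method": "move_arm", "body": {"targets": [[0,0,-0.01,0,0.0],[0,0,-0.02,0,0.0],[0,0,-0.03,0,0.0],[0,0,-0.03,0,0.0],[0,0,-0.03,0,0.0],[0,0,-0.03,0,0.0],[0,0,-0.02,0,0.0],[0,0,0,0,0.0],[0,0,0,0,0.0],[0,0,0,0,0.0]]}}

```text
time_s: 39.4
tool_pos: [0.3924, -0.39, 0.253]
orientation: [-0.001, 0.973, 0.229, -0.0]
contact_force: [-0.7, 0.8, -1.3]
width: 0.0079
gripper_force: 24.9
```

>>> {"method": "move_arm", "body": {"targets": [[0,0,0,0,0.0],[0,0,0,0,0.0]]}}

```text
time_s: 39.57
tool_pos: [0.3924, -0.3899, 0.2523]
orientation: [-0.002, 0.973, 0.229, -0.001]
contact_force: [0.1, -0.2, -0.8]
width: 0.0078
gripper_force: 24.9
```

```bash
python3 p.py .535 -.049 .25 ; python3 p.py .40 .273 .25
```

```text
shift [279.8, -241.3, 3.0] jawang -63.5 j6 0.11 t 39.6
[ 0.3924 -0.3899  0.2523] [ 0.11 -0.25 -0.77] 0.0078 24.9
shift [302.7, -589.7, 4.2] jawang -63.5 j6 0.11 t 39.6
[ 0.3924 -0.3899  0.2523] [ 0.11 -0.25 -0.77] 0.0078 24.9
```

Empty. It goes to the tray at (0.44, 0.30).

>>> {"method": "move_arm", "body": {"targets": [[0.009,-0.014,0,0,0.0],[0.017,-0.028,0,0,0.0],[0.017,-0.028,0,0,0.0],[0.017,-0.029,0,0,0.0],[0.017,-0.029,0,0,0.0],[0.017,-0.029,0,0,0.0],[0.017,-0.029,0,0,0.0],[0.017,-0.029,0,0,0.0],[0.017,-0.029,0,0,0.0],[0.017,-0.029,0,0,0.0]]}}

```text
time_s: 40.4
tool_pos: [0.4153, -0.0723, 0.2533]
orientation: [-0.001, 0.973, 0.229, -0.001]
contact_force: [0.9, 0.5, -1.2]
width: 0.0082
gripper_force: 24.9
```

>>> {"method": "move_arm", "body": {"targets": [[0.017,-0.029,0,0,0.0],[0.017,-0.029,0,0,0.0],[0.017,-0.029,0,0,0.0],[0.017,-0.029,0,0,0.0],[0.017,-0.029,0,0,0.0],[0.017,-0.029,0,0,0.0],[0.017,-0.029,0,0,0.0],[0.017,-0.029,0,0,0.0],[0.017,-0.029,0,0,0.0],[0.015,-0.025,0,0,0.0]]}}

```text
time_s: 41.23
tool_pos: [0.4379, 0.2589, 0.2531]
orientation: [-0.0, 0.973, 0.23, -0.001]
contact_force: [0.0, -0.4, -1.3]
width: 0.0076
gripper_force: 24.9
```

>>> {"method": "move_arm", "body": {"targets": [[0.01,-0.015,0,0,0.0],[0.007,-0.008,0,0,0.0],[0,0,0,0,0.0],[0,0,0,0,0.0]]}}

```text
time_s: 41.57
tool_pos: [0.4433, 0.2846, 0.2534]
orientation: [0.0, 0.973, 0.23, -0.001]
contact_force: [-0.7, -0.3, -0.6]
width: 0.0081
gripper_force: 24.9
```

```bash
python3 p.py .44 .300 .090
```

```text
shift [4.2, -15.3, 163.3] jawang -63.4 j6 1.45 t 41.6
[0.4433 0.2846 0.2534] [-0.67 -0.27 -0.61] 0.0081 24.9
```

>>> {"method": "move_arm", "body": {"targets": [[0.004,-0.015,0.02,0,0.0],[0,0,0.03,0,0.0],[0,0,0.03,0,0.0],[0,0,0.03,0,0.0],[0,0,0.025,0,0.0],[0,0,0.013,0,0.0],[0,0,0.008,0,0.0],[0,0,0.004,0,0.0],[0,0,0,0,0.0],[0,0,0,0,0.0]]}}

```text
time_s: 42.4
tool_pos: [0.4413, 0.3, 0.0952]
orientation: [-0.0, 0.973, 0.229, 0.001]
contact_force: [0.3, 0.6, -0.4]
width: 0.0076
gripper_force: 24.9
```

>>> {"method": "move_arm", "body": {"targets": [[0,0,0.002,0,0.0],[0,0,0.001,0,0.0],[0,0,0,0,0.0],[0,0,0,0,0.0]]}}

```text
time_s: 42.73
tool_pos: [0.4407, 0.3004, 0.0916]
orientation: [-0.0, 0.973, 0.229, 0.0]
contact_force: [-0.2, -0.6, -2.0]
width: 0.0078
gripper_force: 24.9
```

>>> {"method": "move_arm", "body": {"targets": [[0,0,0.001,0,0.0],[0,0,0,0,0.0],[0,0,0,0,0.0]]}}

```text
time_s: 42.98
tool_pos: [0.4404, 0.3003, 0.0902]
orientation: [0.0, 0.973, 0.229, -0.0]
contact_force: [-0.3, 0.3, -0.8]
width: 0.0075
gripper_force: 24.9
```

>>> {"method": "move_arm", "body": {"targets": [[0,0,0.0015,0,0.0],[0,0,0,0,0.0],[0,0,0,0,0.0]]}}

```text
time_s: 43.23
tool_pos: [0.441, 0.3009, 0.0895]
orientation: [-0.0, 0.973, 0.229, 0.001]
contact_force: [-1.4, 2.2, 5.2]
width: 0.0081
gripper_force: 25.1
```

>>> {"method": "move_arm", "body": {"targets": [[0,0,0,0,0.03],[0,0,0,0,0.03],[0,0,0,0,0.03],[0,0,0,0,0.03],[0,0,-0.02,0,0.03],[0,0,-0.03,0,0.03],[0,0,-0.03,0,0.03],[0,0,-0.03,0,0.04],[0,0,-0.03,0,0.05],[0,0,-0.02,0,0.06]]}}

```text
time_s: 44.07
tool_pos: [0.4412, 0.3005, 0.2517]
orientation: [-0.0, 0.973, 0.229, 0.002]
contact_force: [0.6, 0.4, -0.5]
width: 0.0481
gripper_force: 0.0
```

```bash
python3 look.py; python3 - <<'E'
from h import *
g=[]
for c in('top','scene'):
    f=grab_frame(c); save(f,c+'1')
    for n,z in (('collar_mid',.018),('seat',.076),('collar',0)):
        print(c,n,[(np.round(at(f,r['uv'],z),4).tolist(),np.round(r['uv'],1).tolist(),round(r['conf'],2)) for r in tip_of(n,c)])
    u=proj(f,[.47,.0,.05]) if c=='top' else proj(f,[.53,0,.05]); x,y=int(u[0]),int(u[1]); i=f['img'][y-75:y+45,x-60:x+60] if c=='top' else f['img'][y-60:y+60,x-50:x+70]
    print(c,x,y); g.append(cv2.resize(i,(400,400),interpolation=cv2.INTER_CUBIC))
cv2.imwrite('pics/col.png',np.hstack(g)[:,:,::-1])
E
```

```text
top [([0.685, -0.005], 0.96), ([0.633, -0.077], 0.93), ([0.7, -0.348], 0.89), ([0.621, 0.069], 0.66), ([0.563, 0.366], 0.6), ([0.438, 0.299], 0.6), ([0.425, 0.047], 0.53)]
scene [([0.559, 0.369], 0.98), ([0.456, 0.303], 0.9), ([0.611, 0.098], 0.75), ([0.668, 0.01], 0.66), ([0.616, -0.063], 0.57), ([0.707, -0.342], 0.56)]
top collar_mid [([0.4305, 0.0522], [252.6, 262.2], 0.53), ([0.3882, -0.0499], [286.7, 277.6], 0.39)]
top seat [([0.5968, -0.0011], [272.4, 204.5], 0.86), ([0.7102, -0.1736], [332.7, 167.8], 0.22)]
top collar [([0.4254, 0.0507], [253.3, 263.9], 0.61), ([0.4022, -0.0472], [285.7, 272.6], 0.45)]
top 270 249
scene collar_mid [([0.4311, 0.0499], [233.4, 185.4], 0.45)]
scene seat [([0.6059, -0.0032], [280.4, 213.1], 0.69)]
scene collar [([0.4361, 0.0631], [238.5, 187.3], 0.69), ([0.3939, -0.0465], [200.6, 209.3], 0.55)]
scene 253 205
```

View pics/col.png

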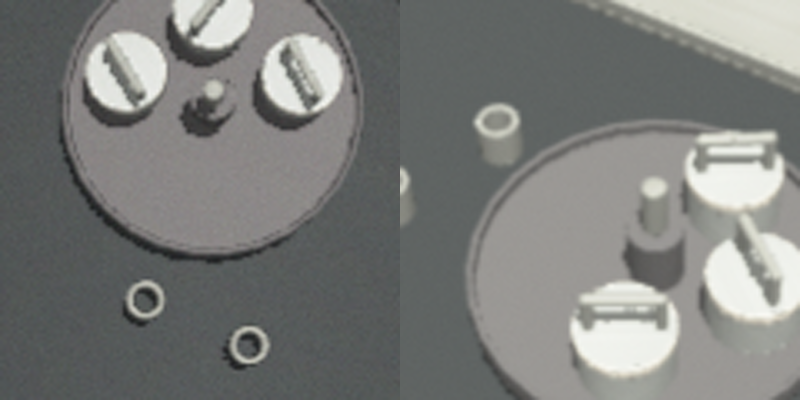

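The three full tins stand on the platter and the post is clear. The meant collar's ring is at about (253.8, 264.0) in the top picture.

```bash
python3 - <<'E'
from h import *
t=grab_frame('top');s=grab_frame('scene')
print('ring',at(t,(253.8,264.0),.036),at(s,(232.1,182.2),.036))
print('post',at(t,(273.9,201.3),.121),at(s,(278.9,200.8),.121))
E
python3 p.py .43 .052 .2 90
```

```text
ring [0.42561106 0.04779167] [0.43261051 0.04531055]
post [ 0.59978646 -0.00487388] [ 0.60371005 -0.00484847]
shift [-120.0, 217.5, 48.4] jawang -63.5 yaw 26.5 j6 1.48 t 44.8
[0.4404 0.3002 0.2483] [-0.29  0.21 -0.62] 0.0601 0.0
```

>>> {"method": "move_arm", "body": {"targets": [[0,0,0,7,0.06],[0,0,0,7,0.06],[0,0,0,7,0.06],[0,0,0,5.5,0.06],[0,0,0,0,0.06]]}}

```text
time_s: 45.18
tool_pos: [0.4405, 0.3003, 0.2487]
orientation: [0.0, 1.0, -0.002, -0.0]
contact_force: [-0.6, -0.4, -0.1]
width: 0.0597
gripper_force: 0.0
```

>>> {"method": "move_arm", "body": {"targets": [[-0.001,0.015,0,0,0.06],[-0.001,0.027,0,0,0.06],[-0.001,0.027,0,0,0.06],[-0.001,0.027,0,0,0.06],[-0.001,0.027,0,0,0.06],[-0.001,0.027,0,0,0.06],[-0.001,0.027,0,0,0.06],[-0.001,0.027,0,0,0.06],[-0.001,0.027,0,0,0.06],[-0.001,0.02,0,0,0.06]]}}

```text
time_s: 46.02
tool_pos: [0.4304, 0.0475, 0.2489]
orientation: [0.0, 1.0, 0.002, 0.0]
contact_force: [0.1, -0.2, -0.1]
width: 0.0604
gripper_force: 0.0
```

>>> {"method": "move_arm", "body": {"targets": [[0,0,0.03,0,0.06],[0,0,0.03,0,0.06],[0,0,0.03,0,0.06],[0,0,0.03,0,0.06],[0,0,0.02,0,0.06],[0,0,0,0,0.06],[0,0,0,0,0.06]]}}

```text
time_s: 46.6
tool_pos: [0.4299, 0.0494, 0.1082]
orientation: [-0.0, 1.0, 0.001, -0.001]
contact_force: [0.2, 0.0, -0.4]
width: 0.0598
gripper_force: 0.0
```

```bash
python3 p.py .429 .049 .030 90; python3 - <<'E'
from h import *
for n,z,p in(('top',.036,(.43,.05)),('top',.121,(.6,-.003)),('scene',.036,(.43,.05)),('scene',.121,(.6,-.003))):
    g=cv2.cvtColor(cv2.imread('pics/%s1.png'%n),cv2.COLOR_BGR2GRAY); f=grab_frame(n)
    u,v=proj(f,[*p,z]).astype(int); w=g[v-14:v+15,u-14:v*0+u+15]; m=(w>125).astype(np.uint8)
    cs,_=cv2.findContours(m,cv2.RETR_EXTERNAL,cv2.CHAIN_APPROX_NONE)
    for c in cs:
        if len(c)>8:
            (a,b),r=cv2.minEnclosingCircle(c); print(n,z,np.round((a+u-14,b+v-14,r),1),np.round(at(f,(a+u-14,b+v-14),z),4))
E
```

```text
shift [-0.7, 0.4, 78.2] jawang -89.9 yaw 0.1 j6 1.41 t 46.6
[0.4299 0.0494 0.1082] [ 0.16  0.04 -0.35] 0.0598 0.0
top 0.036 [253.2 263.3   5.7] [0.4276 0.0495]
top 0.121 [273.5 187.    5.5] [ 0.6398 -0.0026]
top 0.121 [273.  201.   19.8] [ 0.6005 -0.0024]
scene 0.036 [243.5 192.    3.2] [0.4764 0.0328]
scene 0.036 [232.5 184.5   9.2] [0.438  0.0394]
scene 0.121 [277.  199.   19.8] [ 0.5975 -0.0026]
```

>>> {"method": "move_arm", "body": {"targets": [[-0.001,0,0.025,0,0.06],[0,0,0.025,0,0.06],[0,0,0.018,0,0.06],[0,0,0.009,0,0.06],[0,0,0.003,0,0.06],[0,0,0,0,0.06]]}}

```text
time_s: 47.3
tool_pos: [0.4299, 0.0492, 0.029]
orientation: [0.0, 1.0, 0.0, 0.0]
contact_force: [0.1, -0.0, -0.1]
width: 0.0604
gripper_force: 0.0
```

>>> {"method": "move_arm", "body": {"force": 20, "targets": [[0,0,0,0,0.02],[0,0,0,0,0.02],[0,0,0,0,0.02],[0,0,0,0,0.02],[0,0,0,0,0.02],[0,0,0,0,0.02],[0,0,0,0,0.02],[0,0,0,0,0.02]]}}

```text
time_s: 47.97
tool_pos: [0.4302, 0.0492, 0.0294]
orientation: [0.0, 1.0, 0.0, 0.001]
contact_force: [0.5, -0.8, 6.2]
width: 0.0342
gripper_force: 20.0
```

```bash
python3 p.py .429 .049 .030 90
```

```text
shift [-1.2, 0.2, -0.6] jawang -90.0 yaw 0.0 j6 1.41 t 48.0
[0.4302 0.0492 0.0294] [ 0.54 -0.83  6.21] 0.0342 20.0
```

>>> {"method": "move_arm", "body": {"targets": [[0,0,-0.01,0,0.02],[0,0,-0.02,0,0.02],[0,0,-0.03,0,0.02],[0,0,-0.035,0,0.02],[0,0,-0.035,0,0.02],[0,0,-0.03,0,0.02],[0,0,-0.01,0,0.02],[0.01,0.003,0,0,0.02],[0.02,0.006,0,0,0.02],[0.025,0.008,0,0,0.02]]}}

```text
time_s: 48.8
tool_pos: [0.4841, 0.0325, 0.1972]
orientation: [-0.0, 1.0, 0.0, -0.001]
contact_force: [0.1, -0.6, -0.3]
width: 0.0337
gripper_force: 20.0
```

>>> {"method": "move_arm", "body": {"targets": [[0.025,0.008,0,0,0.02],[0.025,0.008,0,0,0.02],[0.025,0.008,0,0,0.02],[0.02,0.006,0,0,0.02],[0.015,0.004,0,0,0.02],[0.006,0.001,0,0,0.02],[0,0,0.02,0,0.02],[0,0,0.012,0,0.02],[0,0,0,0,0.02],[0,0,0,0,0.02]]}}

```text
time_s: 49.63
tool_pos: [0.5989, -0.0023, 0.1646]
orientation: [-0.0, 1.0, 0.0, -0.002]
contact_force: [0.7, -0.2, -0.8]
width: 0.0338
gripper_force: 20.0
```

```bash
python3 p.py .6 -.0025 .16 90; python3 - <<'E'
from h import *
g=[]
for n in('scene','top'):
    f=grab_frame(n); u,v=proj(f,[.6,0,.12]).astype(int); i=f['img'][v-30:v+30,u-30:u+30]; print(u-30,v-30)
    g.append(cv2.resize(i,(400,400),interpolation=cv2.INTER_CUBIC))
cv2.imwrite('pics/hov.png',np.hstack(g)[:,:,::-1])
E
```

```text
shift [1.2, 0.2, 4.6] jawang -90.0 yaw 0.0 j6 1.37 t 49.6
[ 0.5989 -0.0023  0.1646] [ 0.67 -0.24 -0.81] 0.0338 20.0
248 168
242 171
```

View pics/hov.png

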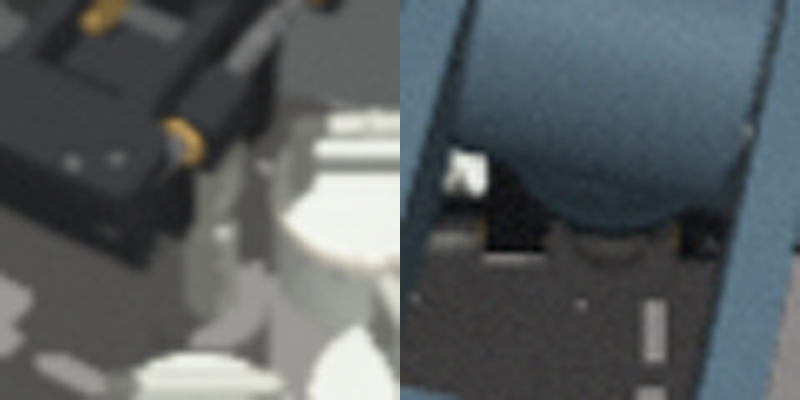

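>>> {"method": "move_arm", "body": {"targets": [[0.003,0,0,0,0.02],[0,0,0.005,0,0.02],[0,0,0.005,0,0.02],[0,0,0,0,0.02],[0,0,0,0,0.02]]}}

```text
time_s: 50.15
tool_pos: [0.6032, -0.0026, 0.1563]
orientation: [-0.0, 1.0, 0.0, -0.0]
contact_force: [0.2, -0.5, 0.3]
width: 0.0336
gripper_force: 20.0
```

>>> {"method": "move_arm", "body": {"targets": [[0,0,0.002,0,0.02],[0,0,0.002,0,0.02],[0,0,0,0,0.02],[0,0,0,0,0.02]]}}

```text
time_s: 50.48
tool_pos: [0.6034, -0.0027, 0.1525]
orientation: [-0.0, 1.0, 0.0, -0.0]
contact_force: [0.8, -0.2, -0.8]
width: 0.0343
gripper_force: 20.0
```

>>> {"method": "move_arm", "body": {"targets": [[0,0,0.002,0,0.02],[0,0,0.002,0,0.02],[0,0,0,0,0.02],[0,0,0,0,0.02]]}}

```text
time_s: 50.82
tool_pos: [0.6034, -0.0027, 0.1485]
orientation: [-0.0, 1.0, 0.0, -0.0]
contact_force: [-0.6, -0.5, 0.1]
width: 0.0338
gripper_force: 20.0
```

Already below 0.150 with no contact force.

>>> {"method": "move_arm", "body": {"targets": [[0,0,0.002,0,0.02],[0,0,0.002,0,0.02],[0,0,0,0,0.02],[0,0,0,0,0.02]]}}

```text
time_s: 51.15
tool_pos: [0.6034, -0.0027, 0.1445]
orientation: [-0.0, 1.0, 0.0, -0.0]
contact_force: [0.4, -0.2, -0.3]
width: 0.0341
gripper_force: 20.0
```

>>> {"method": "move_arm", "body": {"targets": [[0,0,0.002,0,0.02],[0,0,0.002,0,0.02],[0,0,0,0,0.02],[0,0,0,0,0.02]]}}

```text
time_s: 51.48
tool_pos: [0.6034, -0.0027, 0.1405]
orientation: [-0.0, 1.0, 0.0, -0.0]
contact_force: [0.3, -0.5, -1.1]
width: 0.0338
gripper_force: 20.0
```

The collar is over the post. I'll lower it to the column.

>>> {"method": "move_arm", "body": {"targets": [[0,0,0.004,0,0.02],[0,0,0.004,0,0.02],[0,0,0.004,0,0.02],[0,0,0,0,0.02],[0,0,0,0,0.02]]}}

```text
time_s: 51.9
tool_pos: [0.6033, -0.0027, 0.1282]
orientation: [-0.0, 1.0, 0.0, -0.0]
contact_force: [-0.1, 0.4, 0.4]
width: 0.0341
gripper_force: 20.0
```

>>> {"method": "move_arm", "body": {"targets": [[0,0,0.004,0,0.02],[0,0,0.004,0,0.02],[0,0,0.004,0,0.02],[0,0,0.004,0,0.02],[0,0,0,0,0.02],[0,0,0,0,0.02]]}}

```text
time_s: 52.4
tool_pos: [0.6033, -0.0027, 0.1123]
orientation: [-0.0, 1.0, 0.0, -0.0]
contact_force: [0.4, 0.4, -0.6]
width: 0.034
gripper_force: 20.0
```

>>> {"method": "move_arm", "body": {"targets": [[0,0,0.002,0,0.02],[0,0,0.002,0,0.02],[0,0,0,0,0.02],[0,0,0,0,0.02]]}}

```text
time_s: 52.73
tool_pos: [0.6034, -0.0026, 0.1086]
orientation: [-0.0, 1.0, 0.0, -0.0]
contact_force: [0.3, 0.3, -1.2]
width: 0.034
gripper_force: 20.0
```

>>> {"method": "move_arm", "body": {"targets": [[0,0,0.002,0,0.02],[0,0,0,0,0.02],[0,0,0,0,0.02]]}}

```text
time_s: 52.98
tool_pos: [0.6035, -0.0027, 0.1066]
orientation: [-0.0, 1.0, 0.0, -0.0]
contact_force: [0.1, 0.4, -0.8]
width: 0.0341
gripper_force: 20.0
```

>>> {"method": "move_arm", "body": {"targets": [[0,0,0.0015,0,0.02],[0,0,0,0,0.02],[0,0,0,0,0.02]]}}

```text
time_s: 53.23
tool_pos: [0.6038, -0.0028, 0.1055]
orientation: [0.0, 1.0, 0.0, 0.0]
contact_force: [-1.0, 0.3, 1.2]
width: 0.034
gripper_force: 20.0
```

>>> {"method": "move_arm", "body": {"targets": [[0,0,0.001,0,0.02],[0,0,0,0,0.02],[0,0,0,0,0.02]]}}

```text
time_s: 53.48
tool_pos: [0.6038, -0.0027, 0.1054]
orientation: [0.0, 1.0, 0.0, 0.0]
contact_force: [-3.6, 0.8, 8.2]
width: 0.0337
gripper_force: 20.0
```

Contact at 0.1054, which is the column (0.076 + 0.0294), so the collar is seated. I'll release, rise and check.

>>> {"method": "move_arm", "body": {"targets": [[0,0,0,0,0.046],[0,0,0,0,0.046],[0,0,0,0,0.046],[0,0,0,0,0.046],[0,0,-0.01,0,0.046],[0,0,-0.02,0,0.046],[0,0,-0.03,0,0.046],[0,0,-0.03,0,0.046],[0,0,-0.03,0,0.046],[0,0,-0.03,0,0.046]]}}

```text
time_s: 54.32
tool_pos: [0.6033, -0.0026, 0.2563]
orientation: [0.0, 1.0, 0.0, 0.0]
contact_force: [0.3, 0.2, 0.1]
width: 0.046
gripper_force: 0.0
```

>>> {"method": "move_arm", "body": {"targets": [[-0.01,0,0,0,0.046],[-0.02,0,0,0,0.046],[-0.03,0,0,0,0.046],[-0.03,0,0,0,0.046],[-0.03,0,0,0,0.046],[-0.03,0,0,0,0.046],[-0.02,0,0,0,0.046],[-0.01,0,0,0,0.046],[0,0,0,0,0.046],[0,0,0,0,0.046]]}}

```text
time_s: 55.15
tool_pos: [0.4239, -0.0028, 0.2551]
orientation: [0.0, 1.0, -0.0, 0.001]
contact_force: [-0.4, -0.4, -0.1]
width: 0.0461
gripper_force: 0.0
```

```bash
python3 look.py; python3 - <<'E'
from h import *
f=grab_frame('scene'); t=grab_frame('top')
a=cv2.resize(f['img'][110:330,150:420],(490,400)); b=cv2.resize(t['img'][125:290,130:258+130-0],(310,400))
cv2.imwrite('pics/end.png',np.hstack([a,b])[:,:,::-1]); print(sense()['time_s'],sense()['contact_force'])
E
```

```text
top [([0.429, 0.3], 0.96), ([0.711, -0.339], 0.87), ([0.629, 0.068], 0.74), ([0.56, 0.368], 0.71), ([0.687, -0.0], 0.67), ([0.633, -0.048], 0.56)]
scene [([0.706, -0.339], 0.98), ([0.568, 0.37], 0.79), ([0.435, 0.316], 0.79), ([0.673, 0.009], 0.6), ([0.614, 0.097], 0.57)]
55.45 [ 0.3479904   0.26752157 -0.75862989]
```

View pics/end.png

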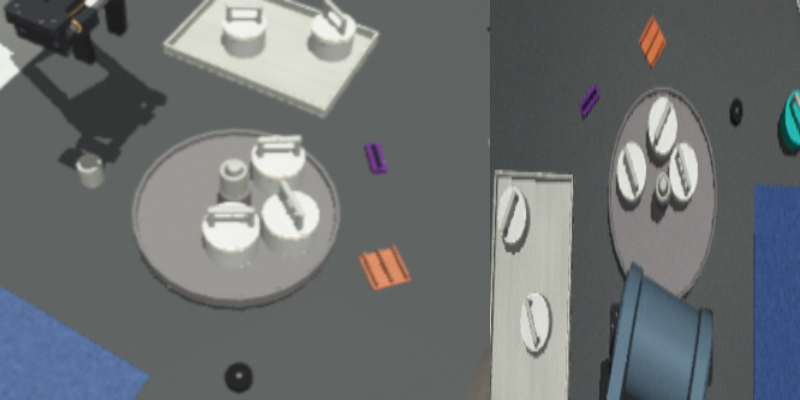

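The collar sits on the column with the post tip showing. Three tins stand on the platter and two in the tray, the pad has no detections left, and the bystanders are where they were.

```bash
python3 -c "from bench import *; print(finish_job())"
```

```text
the job is handed in; nothing more can be done
None
```

The job is handed in, its verdict not shown: three full tins stand on the platter, two empty ones in the returns tray, and the leftmost collar was seated on the column last; the final pictures show the buzzer, heat spreader and socket where they lay.

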